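# Press the heel pin of the white insole home

## Robot

A 6-joint arm with a two-finger parallel gripper is mounted at the origin on the work surface. World frame = base frame: x ahead of the robot, y to its left, z up, the work surface at z = 0. Lengths are in m, angles in rad, forces in N, time in s.
With the tool pointing down it reaches from about 0.35 to 0.775 m from the base axis. Payload 7.3 kg.
Tool frame: the origin (TCP) lies at the very end of the fingers, on their centre line; the grasp point (between the pads) lies 19 mm behind it; z points along the fingers, y is the direction in which the jaws open and shut (so a half turn about z gives the same grasp; the last joint's range is limited). The gripper opens to 92 mm and grips with 3 to 60 N. Pads are 19 mm wide; open, the fingers measure 130 mm over their backs; the gripper's body (75 mm by 190 mm) begins 47 mm behind the grasp point.
Start: joints at [-1.402, 0.342, 1.524, -0, 1.275, -0.146], TCP at [0.163, -0.499, 0.227] pointing down, gripper open.
Joint ranges: [-2.53, 2.53], [-0.77, 2.02], [0.04, 2.7], [-1, 4.14], [0.28, 2.66], [-3.11, 3.11]. Speed limits (rad/s): [2.57, 2.57, 3.14, 3.14, 3.14, 3.14].

## Interface

Orientations are given as [roll, pitch, yaw] about the fixed x, y, z axes, in that order (R = Rz(yaw) Ry(pitch) Rx(roll)).
In Python, from cell import robot gives the robot as it stands.
- The arm moves only by the shell command python3 -m pendant 'ROWS' [OPENING] [FORCE]. ROWS is JSON, a list of rows, each a list of 2 entries, a list of its own where there are three numbers: the shift along the tool's x, y, z in mm, then the turn about the tool's z in degrees. In form: [[[x, y, z], turn], ...]. A call has 1 to 10 rows; each row is the pose to reach, as a shift and turn from the pose measured when the call began, along the tool's axes at that moment; what a row does not reach only later rows make up. A row lasts 1/12 s, in which the tool goes at most 41.7 mm and 7.16 degrees, less where a joint would pass 70% of its speed; a pose out of reach is approached as far as the arm can. A call with a gripper value outside its range is refused whole. OPENING is the opening, from 0 (shut) to 1 (fully open), set as the call begins (- or left out, the last holds). The fingers move at their own pace and stop on an object; FORCE is the grip in N (left out, the last holds). Time passes only in rows, so rows that repeat a pose let the fingers close. It gives the time, the measured TCP pose, the force and the opening at its end, in the units of the state.
- robot.observe(): the state, without advancing time (a new reading comes with each control period).
- robot.read_camera(name): name is "side" or "top" or "wrist"; returns the picture (420x560x3 uint8, red, green, blue); there is no depth.
- robot.calibration(name): a dict with "vfov" (degrees; the focal length in pixels is half the picture's height over the tangent of half this angle, whatever the lens; pixels are square), "cx", "cy" (the principal point, pixels), "rvec" (rotation vector, rad) and "tvec" (3), from world to camera coordinates, as OpenCV has them. Camera axes: x right, y down, z forward; pixel columns grow to the right and rows downward; lengths in m; the calibration is good to about 2 mm. A picture is of the moment at which its call begins: read the wrist's pose just before it. calibration takes no time and is no camera call; for the wrist camera it gives the pose at the moment of the call.
- robot.hand_in(): hands the job in, once; it reports no verdict.
Trained networks look in the newest picture that a camera, given by its name, has taken for a name from the list of things; names that differ only in an ending like _2 or _b are one class to them, and where a whole thing is asked for, a point or a joint stands for the part that bears it (a point fixed in the world has none). Each returns a list of dicts, best first, with "p" (0 to 1); they miss things now and then, are a little off and sometimes report something else, mostly with a low value. They report only what shows in the picture. A call takes as long as a camera call. They do not tell look-alikes from the thing itself.
- robot.find_in(camera, query): "xy" ([column, row] as shares, 0 to 1, of the picture: columns of its width, rows of its height, amid what is visible of it).
The state is a dict: "time": time; "qpos": joint angles; "qvel": joint speeds; "joint_efforts": joint torques, N m; "tool_pos": TCP position; "tool_rot": TCP orientation; "contact_force": force on the tool from outside, world axes, zero at the start; "torque": the same for the moment, N m; "opening": finger opening in m.
Only numpy, scipy, OpenCV 4.12 (cv2) and the standard library are available. Lean on these libraries where they do the work, as an engineer would, in place of code of your own. Each camera call takes 0.05 s, during which the arm holds its last target.

## Task

On the shoemaker's bench, the blue heel pin in the white insole stands proud. Press it gently straight down with the fingertips until it is fully home against the insole, then withdraw clear. Leave its yellow toe pin as it is, do not touch the red and green insoles or their lasts, and do not lift anything, or shift or tip the white last or the things standing about.

Things in the scene. Friction and masses are not known exactly. Their poses are not given: they have to be found in the camera images.
- white_last: Loose child's shoe last of brown wood, sole up on a steel post over a pale base 170 x 90 mm; under 1 kg; topped by a white insole. Origin: middle of the last, underside of the base; +x runs heel to toe, z up. The insole's flat top lies 121 mm above it, 190 mm long, 54 mm wide at the heel, 68 at the ball. Blue heel pin at x = -65 mm, yellow toe pin at x = +50 mm, both on the centre line.
- white_heel_pin_top (a point): Centre of the top face of the blue heel pin in the white insole. The pin's head is a flat disc 20 mm in diameter and 5 mm thick on a thin shank; it stands proud of the insole and slides straight down along its shank. Home, its underside lies on the insole and its top 5 mm above the insole.
- white_heel_pin (a joint): How far the blue heel pin of the white insole is pressed in, in m: 0 is fully proud (gap of 9 mm under the head), 0.009 is fully home. It yields to about 3 N, stays where it is left and stops firmly at 0.009.
- white_toe_pin_top (a point): Centre of the top face of the yellow toe pin in the white insole. The pin's head is a flat disc 20 mm in diameter and 5 mm thick on a thin shank; it stands proud of the insole and slides straight down along its shank. Home, its underside lies on the insole and its top 5 mm above the insole.
- white_toe_pin (a joint): How far the yellow toe pin of the white insole is pressed in, in m: 0 is fully proud (gap of 9 mm under the head), 0.009 is fully home. It yields to about 3 N, stays where it is left and stops firmly at 0.009.
- red_last: Loose child's shoe last of brown wood, sole up on a steel post over a pale base 170 x 90 mm; under 1 kg; topped by a red insole. Origin: middle of the last, underside of the base; +x runs heel to toe, z up. The insole's flat top lies 121 mm above it, 190 mm long, 54 mm wide at the heel, 68 at the ball. Blue heel pin at x = -65 mm, yellow toe pin at x = +50 mm, both on the centre line.
- red_heel_pin_top (a point): Centre of the top face of the blue heel pin in the red insole. The pin's head is a flat disc 20 mm in diameter and 5 mm thick on a thin shank; it stands proud of the insole and slides straight down along its shank. Home, its underside lies on the insole and its top 5 mm above the insole.
- red_heel_pin (a joint): How far the blue heel pin of the red insole is pressed in, in m: 0 is fully proud (gap of 9 mm under the head), 0.009 is fully home. It yields to about 3 N, stays where it is left and stops firmly at 0.009.
- red_toe_pin_top (a point): Centre of the top face of the yellow toe pin in the red insole. The pin's head is a flat disc 20 mm in diameter and 5 mm thick on a thin shank; it stands proud of the insole and slides straight down along its shank. Home, its underside lies on the insole and its top 5 mm above the insole.
- red_toe_pin (a joint): How far the yellow toe pin of the red insole is pressed in, in m: 0 is fully proud (gap of 9 mm under the head), 0.009 is fully home. It yields to about 3 N, stays where it is left and stops firmly at 0.009.
- green_last: Loose child's shoe last of brown wood, sole up on a steel post over a pale base 170 x 90 mm; under 1 kg; topped by a green insole. Origin: middle of the last, underside of the base; +x runs heel to toe, z up. The insole's flat top lies 121 mm above it, 190 mm long, 54 mm wide at the heel, 68 at the ball. Blue heel pin at x = -65 mm, yellow toe pin at x = +50 mm, both on the centre line.
- green_heel_pin_top (a point): Centre of the top face of the blue heel pin in the green insole. The pin's head is a flat disc 20 mm in diameter and 5 mm thick on a thin shank; it stands proud of the insole and slides straight down along its shank. Home, its underside lies on the insole and its top 5 mm above the insole.
- green_heel_pin (a joint): How far the blue heel pin of the green insole is pressed in, in m: 0 is fully proud (gap of 9 mm under the head), 0.009 is fully home. It yields to about 3 N, stays where it is left and stops firmly at 0.009.
- green_toe_pin_top (a point): Centre of the top face of the yellow toe pin in the green insole. The pin's head is a flat disc 20 mm in diameter and 5 mm thick on a thin shank; it stands proud of the insole and slides straight down along its shank. Home, its underside lies on the insole and its top 5 mm above the insole.
- green_toe_pin (a joint): How far the yellow toe pin of the green insole is pressed in, in m: 0 is fully proud (gap of 9 mm under the head), 0.009 is fully home. It yields to about 3 N, stays where it is left and stops firmly at 0.009.
- spool: Loose orange thread spool, 50 mm in diameter, 55 mm high, upright; origin at the centre of its underside.
- glue: Loose closed white plastic bottle, 56 mm in diameter, 130 mm high, upright; origin at the centre of its underside.
- tin: Loose yellow and red tin, 70 mm in diameter, 90 mm high, upright; origin at the centre of its underside.
Mind the look-alikes: they are no part of the job. What is meant by the spool is not grey or turquoise, and is the larger of those in its own colour.

How it is judged:
By the outcome, as a careful person would: the job done as asked, in the order asked, and still so for the second after the job is handed in, with the robot touching nothing.
It also fails if it takes over 32 s, if anything falls off the work surface, if the arm or the gripper's body presses on something with over 40 N, if the wrist force passes 120 N, or if a joint passes its speed limit or range.

## Working session

There is one attempt and no reset: what is moved stays moved. The work goes in short steps, Python scripts to look and compute and a shell command to move; the robot and the scene stay as the last step left them, time stands still between calls to the robot, and variables do not carry over. Pictures are saved under pics/ and viewed, and the job is handed in when it is done.

```bash
mkdir -p pics; ls; cat > h.py <<'E'
import numpy as np,cv2
from cell import robot
def cam(n):
    c=robot.calibration(n); f=210/np.tan(np.radians(c["vfov"])/2)
    K=np.array([[f,0,c["cx"]],[0,f,c["cy"]],[0,0,1]]); R=cv2.Rodrigues(np.array(c["rvec"],float))[0]
    return K,R,np.array(c["tvec"],float).reshape(3),c
def ray(n,uv,z):
    K,R,t,c=cam(n); d=R.T@np.linalg.inv(K)@np.array([uv[0],uv[1],1]); o=-R.T@t
    return o+d*(z-o[2])/d[2]
def proj(n,P):
    K,R,t,c=cam(n); p=K@(R@np.array(P)+t); return p[:2]/p[2]
E
python3 - <<'E'
from h import *
for n in("top","side","wrist"):
    im=robot.read_camera(n); cv2.imwrite(f"pics/{n}0.png",im[:,:,::-1]); print(n,robot.calibration(n))
    for q in("white_last","white_heel_pin_top","white_toe_pin_top"):
        print(q,[(round(d["p"],2),np.round(np.array(d["xy"])*[560,420],1)) for d in robot.find_in(n,q)])
print(robot.observe())
E
```

```text
pics
top {'vfov': 42.71293782391241, 'cx': 289.5618268350024, 'cy': 205.2964222868915, 'rvec': array([ 2.04745242, -2.16013833,  0.24771715]), 'tvec': array([0.0637809 , 0.62817396, 1.66056281])}
white_last [(0.89, array([362.6, 225.8]))]
white_heel_pin_top []
white_toe_pin_top []
side {'vfov': 44.181755749661654, 'cx': 277.90407767260234, 'cy': 207.85766489459235, 'rvec': array([ 0.5689333 , -2.61976719,  1.24907133]), 'tvec': array([0.5885498 , 0.22537354, 1.42283464])}
white_last [(0.69, array([330. , 178.7])), (0.65, array([235.3, 202.7]))]
white_heel_pin_top []
white_toe_pin_top []
wrist {'vfov': 71.3856682898231, 'cx': 281.0225642080289, 'cy': 211.18860293220274, 'rvec': array([-2.34347019,  1.70148326,  0.24754455]), 'tvec': array([-0.5243763 , -0.03602265,  0.39205578])}
white_last []
white_heel_pin_top []
white_toe_pin_top []
{'time': 0.6, 'qpos': array([-1.40203166e+00,  3.41993598e-01,  1.52414205e+00,  4.21696388e-06,
        1.27538003e+00, -1.45990577e-01]), 'qvel': array([-5.05168573e-05,  8.08813336e-04, -3.04795791e-04, -5.78434390e-04,
        5.82388209e-04,  1.84237400e-03]), 'joint_efforts': array([-7.26416602e-04, -4.30933821e+01, -2.44396591e+01,  7.16716284e-02,
        4.83490352e-02, -2.51442344e-05]), 'tool_pos': array([ 0.16255954, -0.49920476,  0.22672913]), 'tool_rot': array([3.14151591e+00, 7.20666686e-06, 3.14754020e-01]), 'contact_force': array([-0.24392941,  0.89329078,  0.4750288 ]), 'torque': array([0.0359069 , 0.04856104, 0.04729372]), 'opening': 0.0917661869265476}
```

View pics/top0.png

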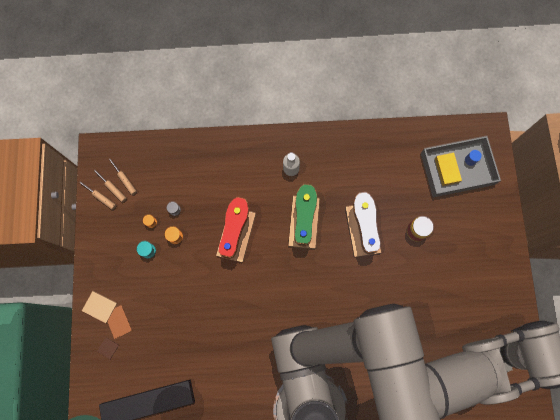

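View pics/side0.png

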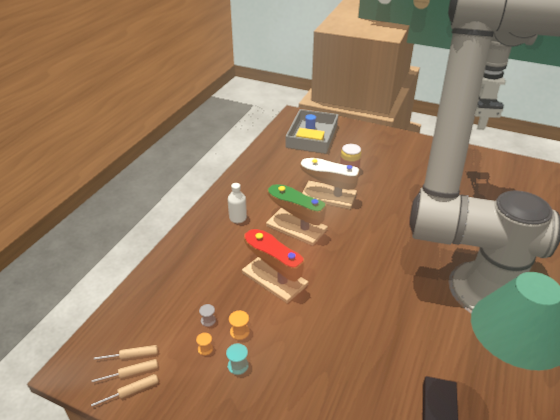

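View pics/wrist0.png

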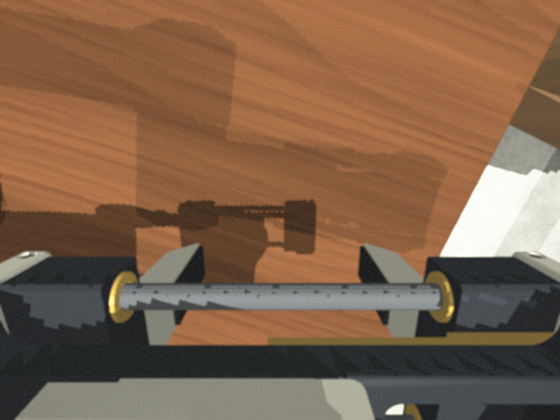

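Top view: the white insole is at about (367,222), with its blue pin at (372,241) and yellow pin at (366,206). These could be mistaken for the blue pin: the red insole's blue pin (227,246), the green insole's (304,233) and the blue thing in the tray (475,157). I choose (372,241), at the narrow heel end of the white insole, and check it in a close crop.

```bash
python3 - <<'E'
from h import *
T=cv2.imread("pics/top0.png");S=cv2.imread("pics/side0.png")
a=cv2.resize(T[180:270,330:450],None,fx=4,fy=4,interpolation=cv2.INTER_CUBIC)
b=cv2.resize(S[140:215,290:380],None,fx=4,fy=4,interpolation=cv2.INTER_CUBIC)
o=np.zeros((max(a.shape[0],b.shape[0]),a.shape[1]+b.shape[1],3),np.uint8);o[:a.shape[0],:a.shape[1]]=a;o[:b.shape[0],a.shape[1]:]=b
cv2.imwrite("pics/crop0.png",cv2.resize(o,None,fx=.9,fy=.9))
def cen(im,box,col):
    x0,y0,x1,y1=box;c=im[y0:y1,x0:x1].astype(int)
    B,G,R=c[...,0],c[...,1],c[...,2]
    m=(B-np.maximum(R,G)>50) if col=="b" else (np.minimum(R,G)-B>70)
    n,l,s,ce=cv2.connectedComponentsWithStats(m.astype(np.uint8));
    i=1+np.argmax(s[1:,4]); return ce[i]+[x0,y0],s[i,4]
pts={}
for n,im,bb,yb in(("top",T,(360,230,385,252),(355,195,376,215)),("side",S,(340,158,360,178),(305,153,325,170))):
    for k,bx,c in(("heel",bb,"b"),("toe",yb,"y")):
        uv,ar=cen(im,bx,c); pts[n,k]=uv; print(n,k,uv,ar,ray(n,uv,.135).round(4),ray(n,uv,.126).round(4))
for k in("heel","toe"):
    Ps=[]
    for n in("top","side"):
        K,R,t,_=cam(n);Ps.append(K@np.c_[R,t])
    X=cv2.triangulatePoints(Ps[0],Ps[1],pts["top",k],pts["side",k]);print(k,"tri",(X[:3]/X[3]).ravel().round(4))
E
```

```text
top heel [371.5   240.875] 32 [ 0.4912 -0.2133  0.135 ] [ 0.4926 -0.2147  0.126 ]
top toe [364.75862069 204.75862069] 29 [ 0.6053 -0.2023  0.135 ] [ 0.6073 -0.2038  0.126 ]
side heel [348.88235294 166.41176471] 17 [ 0.4962 -0.2153  0.135 ] [ 0.4997 -0.2282  0.126 ]
side toe [314.1875 160.3125] 16 [ 0.6097 -0.202   0.135 ] [ 0.6143 -0.2147  0.126 ]
heel tri [ 0.4931 -0.2126  0.1368]
toe tri [ 0.6074 -0.202   0.135 ]
```

View pics/crop0.png

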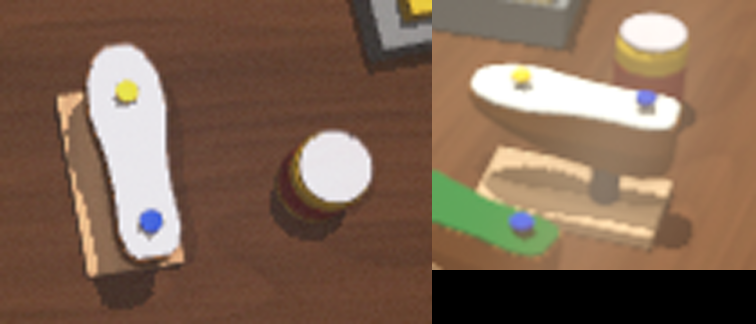

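The crop confirms it: the blue pin sits at the narrow heel of the white insole, and the pin spacing and height match the description (115 mm, 0.135 m). Next I work out the move.

```bash
cat >> h.py <<'E'
from scipy.spatial.transform import Rotation as Ro
def totool(P):
    s=robot.observe(); return Ro.from_euler("xyz",s["tool_rot"]).as_matrix().T@(np.array(P)-s["tool_pos"])*1000
E
python3 - <<'E'
from h import *
print(totool([.493,-.213,.227]),totool([.493,-.213,.135]))
K,R,t,_=cam("wrist"); s=robot.observe(); Rt=Ro.from_euler("xyz",s["tool_rot"]).as_matrix()
o=-R.T@t; print("cam in tool",totool(o),"axes",(Rt.T@R.T).round(2))
E
```

```text
[ 4.02810771e+02 -1.69845621e+02 -2.86806749e-01] [ 402.81143439 -169.85268128   91.71319298]
cam in tool [  77.7059656    -0.95798057 -159.76489455] axes [[ 0.   -0.96 -0.29]
 [ 1.   -0.    0.  ]
 [-0.   -0.29  0.96]]
```

```bash
python3 -m pendant '[[[34,-17,0],0],[[68,-34,0],0],[[102,-51,0],0],[[136,-68,0],0],[[170,-85,0],0],[[204,-102,0],0],[[238,-119,0],0],[[272,-136,0],0],[[306,-153,0],0],[[340,-170,0],0]]' 0 10
```

```text
time: 1.43
tool_pos: [0.4343, -0.2307, 0.227]
tool_rot: [3.141, -0.0, 0.315]
contact_force: [0.5, -0.2, 0.4]
opening: 0.0298
```

```bash
python3 -m pendant '[[[0,0,0],0],[[0,0,0],0],[[0,0,0],0]]'; python3 - <<'E'
from h import *
print(totool([.493,-.213,.135]))
im=robot.read_camera("wrist"); cv2.imwrite("pics/w1.png",im[:,:,::-1])
B=im[...,2].astype(int)-im[...,:2].max(2)
n,l,s,c=cv2.connectedComponentsWithStats((B>50).astype(np.uint8))
for i in range(1,n):
    if s[i,4]>60: print(s[i],c[i],ray("wrist",c[i],.135),totool(ray("wrist",c[i],.135)))
print("exp",proj("wrist",[.493,-.213,.135])); print(robot.observe()["contact_force"],robot.observe()["opening"],robot.observe()["time"])
E
```

```text
time: 1.68
tool_pos: [0.4341, -0.2308, 0.2269]
tool_rot: [3.141, 0.0, 0.316]
contact_force: [0.5, -0.2, 0.6]
opening: 0.0096
[61.51941586  1.27524924 91.88899563]
[ 19   0  29  20 441] [34.24263039  7.89795918] [ 0.52925602 -0.00678213  0.135     ] [ 160.27300515 -184.11835329   91.74424526]
[273 130  23  23 411] [283.57907543 141.17274939] [ 0.49489648 -0.21303012  0.135     ] [63.83494011  1.40385106 91.89210736]
exp [282.84153323 143.36519697]
[-0.20254675 -0.38923012  0.25493987] 0.005646449225231664 1.7333
```

View pics/w1.png

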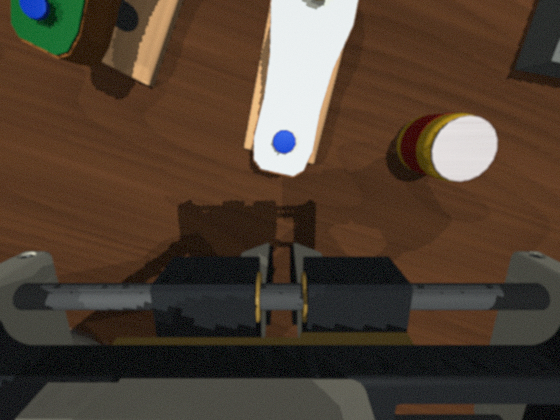

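The wrist view shows the blue heel pin at (283.6,141), within 2 mm of the fixed-camera estimate. The fingers are shutting, and the tin at (460,148) is well clear. I move over the pin next.

```bash
python3 -m pendant '[[[32,1,0],0],[[63,1.3,0],0],[[63,1.3,30],0],[[63,1.3,55],0],[[63,1.3,72],0],[[63,1.3,80],0],[[63,1.3,80],0],[[63,1.3,80],0]]' 0 10
python3 - <<'E'
from h import *
s=robot.observe();print(s["opening"],s["tool_pos"])
print(totool([.493,-.213,.135]),totool([.4949,-.2130,.135]))
a=robot.read_camera("wrist"); b=robot.read_camera("side")
b=cv2.resize(b[130:210,290:390],None,fx=4,fy=4)
cv2.imwrite("pics/w2.png",a[:,:,::-1]);cv2.imwrite("pics/s2.png",b[:,:,::-1])
E
```

```text
time: 2.4
tool_pos: [0.4938, -0.2143, 0.1474]
tool_rot: [3.141, 0.0, 0.313]
contact_force: [0.3, 0.4, 0.2]
opening: 0.0001
0.0001132434753829026 [ 0.49383303 -0.21425901  0.14744178]
[-0.40522052 -1.46697614 12.44028135] [ 1.40267728 -0.88259165 12.44085307]
```

View pics/w2.png

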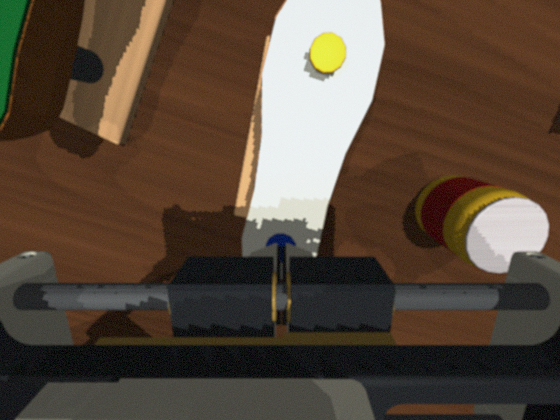

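View pics/s2.png

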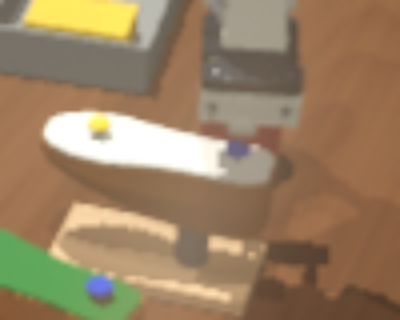

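The fingers are shut and centred over the blue pin, which shows its front edge at (281,241). I press down in small steps.

```bash
python3 -m pendant '[[[0.5,-1,5],0],[[0.5,-1,9],0],[[0.5,-1,11],0],[[0.5,-1,13],0],[[0.5,-1,14],0],[[0.5,-1,15],0],[[0.5,-1,16],0],[[0.5,-1,16],0]]'
```

```text
time: 3.17
tool_pos: [0.4947, -0.213, 0.1323]
tool_rot: [3.139, -0.001, 0.313]
contact_force: [-0.7, 0.2, 1.3]
opening: 0.0007
```

```bash
python3 -m pendant '[[[0,0,1],0],[[0,0,1.5],0],[[0,0,2],0],[[0,0,2.5],0],[[0,0,3],0],[[0,0,3.5],0],[[0,0,4],0],[[0,0,4],0]]'
```

```text
time: 3.83
tool_pos: [0.4947, -0.213, 0.1282]
tool_rot: [3.139, -0.001, 0.313]
contact_force: [-0.5, 1.7, 1.5]
opening: 0.0007
```

```bash
python3 -m pendant '[[[0,0,0.5],0],[[0,0,1],0],[[0,0,1.5],0],[[0,0,1.5],0],[[0,0,1.5],0]]'
python3 -m pendant '[[[0,0,0.3],0],[[0,0,0.6],0],[[0,0,0.9],0],[[0,0,0.9],0]]'
```

```text
time: 4.25
tool_pos: [0.4947, -0.213, 0.1266]
tool_rot: [3.139, -0.001, 0.313]
contact_force: [0.3, 0.1, 1.9]
opening: 0.0004
time: 4.58
tool_pos: [0.4947, -0.213, 0.1262]
tool_rot: [3.139, -0.002, 0.313]
contact_force: [-2.2, 0.8, 6.9]
opening: 0.0007
```

The force jumps at z = 0.1262 m, which matches the expected home height of 0.126 m. I press slightly more to be sure.

```bash
python3 -m pendant '[[[0,0,0.4],0],[[0,0,0.8],0],[[0,0,0.8],0]]'; python3 - <<'E'
from h import *
for i in range(3):
    b=robot.read_camera("side"); print(robot.observe()["contact_force"],robot.observe()["tool_pos"])
E
```

```text
time: 4.83
tool_pos: [0.4948, -0.2131, 0.1262]
tool_rot: [3.138, -0.002, 0.313]
contact_force: [-3.2, 1.1, 8.2]
opening: 0.0005
[-2.62610291  1.48110464  7.76578514] [ 0.49476479 -0.21306202  0.12621291]
[-2.75823097  1.31044874  8.7949525 ] [ 0.49477806 -0.21305644  0.12621459]
[-2.64098116  1.91460673  7.90031044] [ 0.49475791 -0.21303962  0.12619104]
```

Firm stop: z stays at 0.1262 m as the force builds to about 8 N. I withdraw straight up and then back.

```bash
python3 -m pendant '[[[0,0,-2],0],[[0,0,-10],0],[[0,0,-30],0],[[0,0,-60],0],[[0,0,-100],0],[[-30,0,-100],0],[[-63,0,-100],0],[[-63,0,-100],0],[[-63,0,-100],0]]'
python3 - <<'E'
from h import *
a=robot.read_camera("wrist");b=robot.read_camera("side");t=robot.read_camera("top")
cv2.imwrite("pics/w3.png",a[:,:,::-1])
o=np.hstack([cv2.resize(b[140:215,290:380],None,fx=4,fy=4,interpolation=2),cv2.resize(t[180:255,340:430],None,fx=4,fy=4,interpolation=2)]);cv2.imwrite("pics/s3.png",o[:,:,::-1])
im=a;B=im[...,2].astype(int)-im[...,:2].max(2)
n,l,s,c=cv2.connectedComponentsWithStats((B>50).astype(np.uint8))
for i in range(1,n):
    if s[i,4]>60: print(s[i],c[i],ray("wrist",c[i],.135),ray("wrist",c[i],.126))
def cen(im,box,col):
    x0,y0,x1,y1=box;c=im[y0:y1,x0:x1].astype(int)
    R,G,B=c[...,0],c[...,1],c[...,2]
    m=(B-np.maximum(R,G)>50) if col=="b" else (np.minimum(R,G)-B>70)
    n,l,s,ce=cv2.connectedComponentsWithStats(m.astype(np.uint8));
    if n<2:return None
    i=1+np.argmax(s[1:,4]); return ce[i]+[x0,y0],s[i,4]
for n,im,bb,yb in(("top",t,(360,230,385,252),(355,195,376,215)),("side",b,(340,158,360,180),(305,153,325,170))): print(n,cen(im,bb,"b"),cen(im,yb,"y"))
print("home exp. shift side",proj("side",[.494,-.213,.135])-proj("side",[.494,-.213,.126]))
print(robot.observe()["contact_force"])
E
```

```text
time: 5.73
tool_pos: [0.4338, -0.2327, 0.2268]
tool_rot: [3.138, -0.003, 0.311]
contact_force: [0.3, 0.7, 0.6]
opening: 0.0005
[ 16   0  28  20 451] [30.45011086  8.07317073] [ 0.53017583 -0.00587657  0.135     ] [0.53095784 0.00132857 0.126     ]
[271 129  21  23 382] [280.9947644  139.97120419] [ 0.49703669 -0.21172565  0.135     ] [ 0.49663099 -0.21189818  0.126     ]
top (array([370.76, 241.32]), np.int32(25)) (array([364.75862069, 204.75862069]), np.int32(29))
side (array([348.85714286, 169.07142857]), np.int32(14)) (array([314.1875, 160.3125]), np.int32(16))
home exp. shift side [ 0.24177809 -2.32828705]
[0.26462179 0.015442   0.56098142]
```

View pics/w3.png

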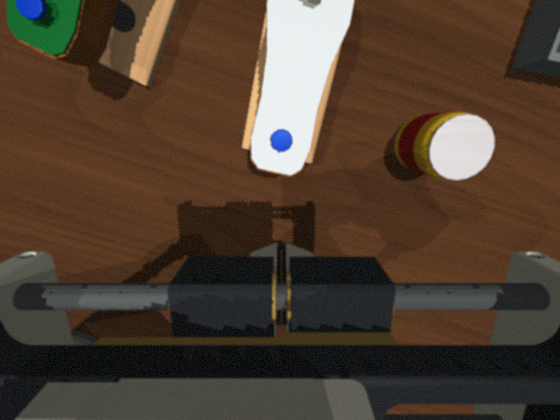

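View pics/s3.png

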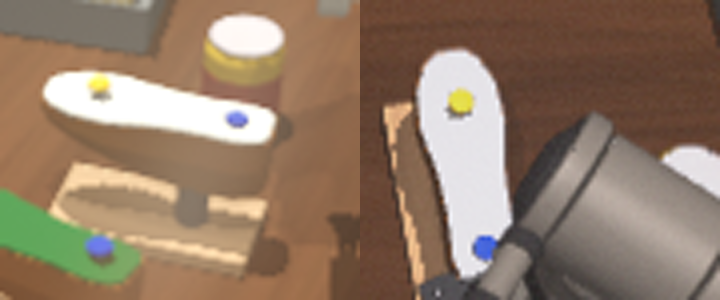

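The blue pin now lies flat on the insole in the side view, 2.7 px lower against 2.3 px expected. The yellow pin is unchanged to the pixel and the last has not moved. The arm is clear, so I hand in.

```bash
python3 -c "
from cell import robot
print(robot.hand_in())"
```

```text
the job is handed in; nothing more can be done
None
```

I pressed the blue heel pin of the white insole straight down with the shut fingertips until it stopped firmly. I then withdrew about 100 mm up and 60 mm back, and handed the job in at about 6 s.

- **Pin home:** the fingertips stopped at z = 0.1262 m, against 0.126 m expected. They did not move further as the force rose to about 8 N, with about 3 N sideways. In the side view the pin dropped 2.7 px (2.3 px expected) and lies flat on the insole.
- **Nothing else moved:** the yellow toe pin is at the same pixel in both fixed cameras, so the white last shows no shift. The contact force went back to noise level after the withdrawal.
- **What I could not check fully:** the top camera's view of the blue pin was partly hidden by the arm in the last picture. The wrist view put the pin about 2 mm off the earlier reading, which I put down to calibration and pose error since the toe pin had not moved. The pin-finding network returned nothing in the first three pictures, so I found the pins by colour and triangulation instead.

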